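# Release and slide the valve drum cradle to its stop

### The job

With the fingertips, press down the round release button on the white drum cradle and, keeping it held down the whole way, push the cradle along its slide until it is fully home against the tall end stop. Then let the button spring back up so that the cradle is locked there, and move clear. Do not pick up or disturb any of the parts standing around the slide.

Things in the scene. Friction and masses are not known exactly. Their poses are not given: they have to be found in the camera images.
- slide_base: fixed stainless slide unit on the table, 400 mm long along its own y, 110 mm wide along x. Origin: centre of its underside, on the table. Own +y is the way the cradle must travel; at that end stands the tall stop plate (inner face at y = +181 mm, top 82 mm above the table), at the other end a low plate (36 mm). z is up.
- cradle (a joint): travel in m of the sliding cradle (white deck 100 mm wide, 210 mm long, its top 48 mm above the table; about 1.4 kg) along the slide base's +y: 0 = at the low plate, 0.150 = at the end stop; starts between 0 and 0.05. Unless the button is down, a toothed catch locks it (up to 9 mm of play between teeth, all along); freed, it drags with about 1.5 N.
- release (a joint): depth in m of the round release button: 0 = up (catch engaged), 0.007 = bottomed. From 1 mm on it also presses down the catch's spring (about 5 N), which clears the teeth at about 4 mm (about 6 N); bottoming takes about 7 N. It springs back up when let go.
- release_top (a point): centre of the flat top of the release button: plain steel, 32 mm diameter, on the cradle's end nearer the low plate. At rest its top is 64 mm above the table, 16 mm above the deck. It rides with the cradle: in the slide base's frame x = 0, y = -140 mm + travel. Finger drag on it is enough to move the freed cradle.
- fence (a point): middle of the top edge of the white fence (70 mm wide across the slide, 8 mm thick, top 80 mm above the table) that stands on the deck behind the button, towards the low plate; its face is 26 mm from the button's centre, and fingers may push against it.
- drum (a point): centre of the cream valve drum (60 mm diameter, 105 mm long, lying along the slide, top 120 mm above the table), fixed to the cradle; its near end is 59 mm ahead of the button's centre.
- sleeve_c (a point): upright stainless sleeve with a foot flange, 72 mm wide, 110 mm tall; leave it alone. Point: its centre, half-way up.
- tee_c (a point): upright stainless tee fitting, 80 mm tall, side branch 51 mm long; leave it alone. Point: its centre, half-way up.
- disc_c (a point): cream plastic piston disc, 52 mm across, 22 mm high; leave it alone. Point: its centre, half-way up.
- disc2_c (a point): second cream plastic piston disc, 52 mm across, 22 mm high; leave it alone. Point: its centre, half-way up.
- ferrule_c (a point): stainless clamp ferrule lying flat, 60 mm across, 18 mm high; leave it alone. Point: its centre, half-way up.
- plunger_c (a point): white plastic plunger standing up, 40 mm wide, 82 mm tall, black seal near its top; leave it alone. Point: its centre, half-way up.
- lube_c (a point): small bottle, 48 mm wide, 120 mm tall; leave it alone. Point: its centre, half-way up.

How it is judged:
On the way, in this order (a step that is already met when the one before it is completed fails the run):
1. the release button is pressed down with the cradle still short of the stop (value of joint release above 0.004 m and value of joint cradle below 0.1 m), for 0.1 s.
2. the cradle is against the end stop with the button still down (value of joint release above 0.003 m and value of joint cradle above 0.147 m), for 0.1 s.
At the end, for the whole second after the job is handed in: the cradle is within 4 mm of its end stop and at rest, the release button is up (within 1 mm), and no bystander has moved by more than 20 mm (value of joint cradle above 0.146 m and value of joint release below 0.001 m and velocity of joint cradle between -0.005 and 0.005 m/s and not (distance of any of sleeve_c, tee_c, disc_c, disc2_c, ferrule_c, plunger_c, lube_c from where it was at the start of the episode above 0.02 m)); the robot touches nothing.
It fails at once if the button came up while the cradle was on the way, or the cradle was forced along with its catch engaged (moved over 15 mm, more than 8 mm short of the stop, button less than 2.5 mm down) (distance of release_top from where it was at the start of the episode above 0.015 m and value of joint cradle below 0.142 m and value of joint release below 0.0025 m).
It fails at once if a part standing around the slide was lifted, carried or shifted by more than 20 mm (distance of any of sleeve_c, tee_c, disc_c, disc2_c, ferrule_c, plunger_c, lube_c from where it was at the start of the episode above 0.02 m).
It also fails if it takes over 38 s, if anything falls off the work surface, if the arm or the gripper's body presses on something with over 40 N, if the wrist force passes 120 N, or if a joint passes its speed limit or range.

### The arm

A 6-joint arm with a two-finger parallel gripper is mounted at the origin on the work surface. World frame = base frame: x ahead of the robot, y to its left, z up, the work surface at z = 0. Lengths are in m, angles in rad, forces in N, time in s.
With the tool pointing down it reaches from about 0.35 to 0.975 m from the base axis. Payload 4.9 kg.
Tool frame: the origin (TCP) lies at the very end of the fingers, on their centre line; the grasp point (between the pads) lies 19 mm behind it; z points along the fingers, y is the line along which they close (so a half turn about z gives the same grasp; the last joint's range is limited). The gripper opens to 85 mm and grips with 20 to 120 N. Pads are 22 mm wide; open, the fingers measure 114 mm over their backs; the gripper's body (76 mm by 85 mm) begins 54 mm behind the grasp point. The pads swing forward as they close: fully open they stand 13 mm farther back than shut.
Start: joints at [-1.411, 0.053, 1.613, -0, 1.476, -0.119], TCP at [0.172, -0.601, 0.231] pointing down, gripper open.
Joint ranges: [-3.01, 3.01], [-1.01, 2.22], [0.06, 2.58], [-1.02, 4.17], [0.09, 2.62], [-3.14, 3.14]. Speed limits (rad/s): [2.57, 2.57, 3.14, 3.14, 3.14, 3.14].

### API

Orientations are given as a rotation vector (axis times angle).
In Python, from station import * gives the robot as it stands.
- The arm moves only by the shell command python3 -m crank 'ROWS' [OPENING] [FORCE]. ROWS is JSON, a list of rows, each an object with "offset": the shift along the tool's x, y, z in m, a list of three; "twist": the turn, a rotation vector about the tool's x, y, z in degrees, a list of three. In form: [{"offset": [x, y, z], "twist": [rx, ry, rz]}, ...]. A call has 1 to 20 rows; each row is the pose to reach, as a shift and turn from the pose commanded when the call began, along the tool's axes at that moment; what a row does not reach only later rows make up. A row lasts 1/8 s, in which the tool goes at most 62.5 mm and 10.7 degrees, less where a joint would pass 70% of its speed; a pose out of reach is approached as far as the arm can. A call with a gripper value outside its range is refused whole. OPENING is the opening, from 0 (shut) to 1 (fully open), set as the call begins (- or left out, the last holds). The fingers move at their own pace and stop on an object; FORCE is the grip in N (left out, the last holds). Time passes only in rows, so rows that repeat a pose let the fingers close. It gives the time, the measured TCP pose, the force, the opening and the grip force at its end, in the units of the state.
- get_obs(): the state, without advancing time (a new reading comes with each control period).
- get_image(name): name is "scene" or "top" or "wrist"; returns the picture (420x560x3 uint8, red, green, blue); there is no depth.
- get_calibration(name): a dict with "intrinsics" (3x3 intrinsics, pixels), "world_from_camera" (4x4, takes a point from camera to world coordinates); the wrist camera has in their place "tool_from_camera" (4x4, takes a point from camera to tool coordinates, whose origin is the TCP and whose axes are the flange's). Camera axes: x right, y up, looking along -z (the intrinsics and any distortion apply to the point x, -y, -z); pixel columns grow to the right and rows downward; lengths in m; the calibration is good to about 2 mm. A picture is of the moment at which its call begins: read the wrist's pose just before it. get_calibration takes no time and is no camera call.
- finish_job(): hands the job in; it is judged then, once.
Trained networks look in the newest picture that a camera, given by its name, has taken for a name from the list of things; names that differ only in an ending like _2 or _b are one class to them, and where a whole thing is asked for, a point or a joint stands for the part that bears it (a point fixed in the world has none). Each returns a list of dicts, best first, with "confidence" (0 to 1); they miss things now and then, are a little off and sometimes report something else, mostly with a low value. They report only what shows in the picture. A call takes as long as a camera call.
- cut_out(query, camera): "region" (420x560 bool, what is visible of it) and "rect" ([centre column, centre row, width, height] in pixels, round what is visible of it).
The state is a dict: "t": time; "q": joint angles; "dq": joint speeds; "effort": joint torques, N m; "tool_pos": TCP position; "tool_rot": TCP orientation; "contact_force": force on the tool from outside, world axes, zero at the start; "wrist_torque": the same for the moment, N m; "opening": finger opening in m; "grip_force": force on a finger pad.
Only numpy, scipy, OpenCV 4.12 (cv2) and the standard library are available. Lean on these libraries where they do the work, as an engineer would, in place of code of your own. Each camera call takes 0.05 s, during which the arm holds its last target. There are 200 camera calls.

## Working session

There is one attempt and no reset: what is moved stays moved. The work goes in short steps, Python scripts to look and compute and a shell command to move; the robot and the scene stay as the last step left them, time stands still between calls to the robot, and variables do not carry over. Pictures are saved under pics/ and viewed, at most 10 in all, crops included, and the job is handed in when it is done.

```bash
mkdir -p pics
python3 - <<'E'
from station import *
import cv2,numpy as np
o=get_obs();print({k:np.round(v,3) for k,v in o.items()})
for c in("scene","top"):
    im=get_image(c);cv2.imwrite(f"pics/{c}0.png",im[:,:,::-1].copy())
    k=get_calibration(c);print(c,k)
    for n in("release_top","fence","drum","slide_base"):
        for r in cut_out(n,c)[:2]:print(n,r["confidence"],np.round(r["rect"],1))
E
```

```text
{'t': np.float64(0.0), 'q': array([-1.411,  0.053,  1.614,  0.   ,  1.476, -0.119]), 'dq': array([ 0.001, -0.002, -0.   ,  0.001, -0.   , -0.   ]), 'effort': array([ 2.0000e-03, -3.9369e+01, -3.7017e+01, -0.0000e+00,  7.0000e-03,
        0.0000e+00]), 'tool_pos': array([ 0.172, -0.6  ,  0.23 ]), 'tool_rot': array([-3.109, -0.436, -0.   ]), 'contact_force': array([ 0.452, -0.443, -0.697]), 'wrist_torque': array([-0.03 , -0.008,  0.047]), 'grip_force': np.float64(0.0), 'opening': np.float64(0.085)}
scene {'intrinsics': array([[403.42368504,   0.        , 277.24484102],
       [  0.        , 403.42368504, 208.14464692],
       [  0.        ,   0.        ,   1.        ]]), 'world_from_camera': array([[ 0.13055148, -0.57754346,  0.8058535 ,  1.19359405],
       [ 0.99133005,  0.06385289, -0.11483698, -0.06139484],
       [ 0.01486727,  0.81385893,  0.58087227,  0.52871967],
       [ 0.        ,  0.        ,  0.        ,  1.        ]])}
release_top 0.74 [236.9 215.2  19.5  11.6]
fence 0.58 [284.1 283.7  37.   59. ]
fence 0.57 [268.4 225.2 116.2  66.9]
drum 0.59 [267.5 223.8 119.   65.1]
drum 0.25 [284.3 284.3  35.6  61. ]
slide_base 0.91 [291.2 239.6 213.9  95.8]
slide_base 0.36 [284.5 284.4  36.   58.1]
top {'intrinsics': array([[385.05933889,   0.        , 283.43444652],
       [  0.        , 385.05933889, 207.20987701],
       [  0.        ,   0.        ,   1.        ]]), 'world_from_camera': array([[ 0.00278982,  0.99418714, -0.10762971,  0.51830213],
       [-0.999806  ,  0.00487167,  0.01908469,  0.03934166],
       [ 0.01949809,  0.10755559,  0.99400786,  0.79190397],
       [ 0.        ,  0.        ,  0.        ,  1.        ]])}
release_top 0.73 [322.9 232.3  18.1  13.4]
fence 0.91 [291.4 218.2 121.1  85.9]
drum 0.77 [293.2 219.3 118.3  84.8]
slide_base 0.82 [265.  208.7 213.6 130.9]
slide_base 0.75 [291.7 220.7 117.   84.6]
```

```bash
cat > h.py <<'E'
import numpy as np, cv2
from station import *
from scipy.spatial.transform import Rotation as R
def ray(c,u,v):
    k=get_calibration(c);d=np.linalg.inv(k["intrinsics"])@[u,v,1];T=k["world_from_camera"]
    return T[:3,3],T[:3,:3]@(d*[1,-1,-1])
def onz(c,u,v,z):
    p,d=ray(c,u,v);return p+d*(z-p[2])/d[2]
def tri(c1,a,c2,b):
    p,d=ray(c1,*a);q,e=ray(c2,*b);s=np.linalg.lstsq(np.c_[d,-e],q-p,rcond=None)[0]
    return (p+s[0]*d+q+s[1]*e)/2,np.linalg.norm(p+s[0]*d-q-s[1]*e)
E
python3 - <<'E'
from h import *
print(tri("scene",(236.9,215.2),"top",(322.9,232.3)))
for c,p in(("scene",(236.9,215.2)),("top",(322.9,232.3))):print(onz(c,*p,.064))
for c in("scene","top"):
    im=cv2.imread(f"pics/{c}0.png");cv2.imwrite(f"pics/{c}v.png",cv2.resize(im,(800,600)))
E
```

```text
(array([ 0.55019591, -0.05022095,  0.05421998]), np.float64(0.0008594120393292501))
[ 0.56356687 -0.05003672  0.064     ]
[ 0.54973135 -0.04945841  0.064     ]
```

View pics/scene0.png

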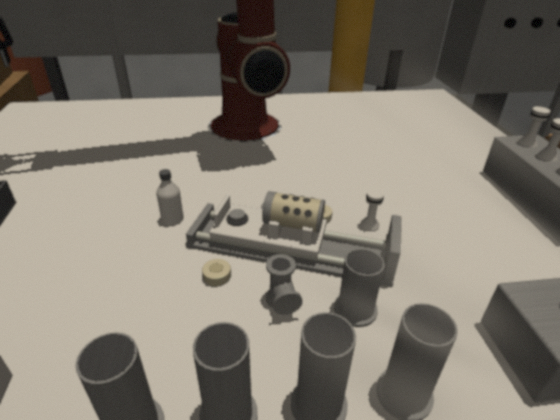

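View pics/top0.png

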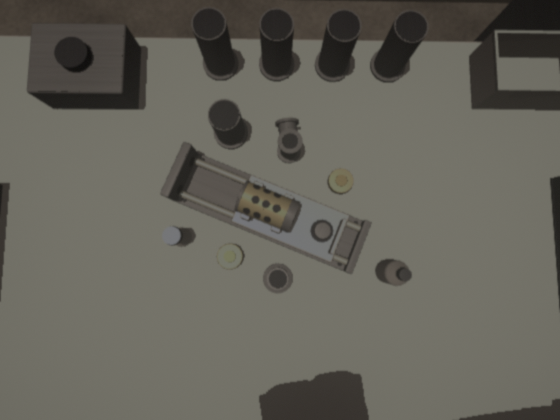

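The scene view shows the button at (237,215) and the stop plate on the right at (395,250). The top view shows the button at (322,231), the stop plate on the left at (180,172) and the low plate at (352,245). The bottle at (397,272) stands off the low end, and the other bystanders stand beside the slide.

Run:
```python
from h import *
# slide direction candidates: lower base edge, drum/button axis, button->stop
a=onz("top",355,270,.01);b=onz("top",163,195,.01);d=b-a;print("edge",np.degrees(np.arctan2(d[1],d[0])),np.linalg.norm(d))
get_image("top")
r=[r for r in cut_out("slide_base","top")][0]
pts=np.argwhere(r["region"])[:,::-1]
P=np.array([onz("top",u,v,.02)[:2] for u,v in pts]).astype(np.float32)
print(cv2.minAreaRect(P))
B=np.array([.552,-.0497,.064])
o=get_obs();M=R.from_rotvec(o["tool_rot"]).as_matrix();print(np.round(M,3))
print("to above button z=.2, tool axes",M.T@(B+[0,0,.13]-o["tool_pos"]))
print("yaw of tool x",np.degrees(np.arctan2(M[1,0],M[0,0])), "tool y",np.degrees(np.arctan2(M[1,1],M[0,1])))
print(get_calibration("wrist"))
```

```text
edge 68.91977532035824 0.41801448587813234Traceback (most recent call last):
  File "<stdin>", line 7, in <module>
  File "h.py", line 8, in onz
    p,d=ray(c,u,v);return p+d*(z-p[2])/d[2]
        ~~~^^^^^^^
  File "h.py", line 5, in ray
    k=get_calibration(c);d=np.linalg.inv(k["intrinsics"])@[u,v,1];T=k["world_from_camera"]
ValueError: time passes only in moves, steps and waits
```

Run:
```python
from h import *
k=get_calibration("top")
get_image("top")
r=cut_out("slide_base","top")[0]
v,u=np.nonzero(r["region"]);T=k["world_from_camera"]
d=(np.linalg.inv(k["intrinsics"])@np.c_[u,v,np.ones(len(u))].T*np.array([[1],[-1],[-1]]));d=T[:3,:3]@d
P=(T[:3,3:]+d*(.02-T[2,3])/d[2])[:2].T.astype(np.float32)
print(r["confidence"],cv2.minAreaRect(P))
B=np.array([.552,-.0497,.064])
o=get_obs();M=R.from_rotvec(o["tool_rot"]).as_matrix();print(np.round(M,3),o["t"])
print("to above button, tool axes",M.T@(B+[0,0,.13]-o["tool_pos"]))
print("yaw of tool x",np.degrees(np.arctan2(M[1,0],M[0,0])), "tool y",np.degrees(np.arctan2(M[1,1],M[0,1])))
print(get_calibration("wrist"))
```

```text
0.63 ((0.6014986038208008, 0.05963742733001709), (0.41945984959602356, 0.12219759821891785), 67.57127380371094)
[[ 0.961  0.275  0.   ]
 [ 0.275 -0.961 -0.   ]
 [ 0.     0.    -1.   ]] 0.7
to above button, tool axes [ 0.51700122 -0.42528853  0.03734419]
yaw of tool x 15.974662649563147 tool y -74.02533743935997
{'intrinsics': array([[332.81887806,   0.        , 279.09816776],
       [  0.        , 332.81887806, 207.40334601],
       [  0.        ,   0.        ,   1.        ]]), 'tool_from_camera': array([[-7.52250780e-05,  9.63296423e-01,  2.68439928e-01,
         6.74790186e-02],
       [ 9.99999996e-01,  5.92628293e-05,  6.75659777e-05,
        -3.41906690e-04],
       [ 4.91775550e-05,  2.68439932e-01, -9.63296424e-01,
        -1.42982731e-01],
       [ 0.00000000e+00,  0.00000000e+00,  0.00000000e+00,
         1.00000000e+00]])}
```

```bash
python3 -m crank '[{"offset":[0.04,-0.033,0],"twist":[0,0,-4]},{"offset":[0.08,-0.066,0],"twist":[0,0,-8]},{"offset":[0.12,-0.099,0],"twist":[0,0,-12]},{"offset":[0.16,-0.132,0],"twist":[0,0,-16]},{"offset":[0.2,-0.165,0],"twist":[0,0,-20]},{"offset":[0.24,-0.198,0],"twist":[0,0,-24]},{"offset":[0.28,-0.231,0],"twist":[0,0,-28]},{"offset":[0.32,-0.264,0],"twist":[0,0,-32]},{"offset":[0.36,-0.297,0],"twist":[0,0,-36]},{"offset":[0.4,-0.33,0.005],"twist":[0,0,-40]},{"offset":[0.44,-0.363,0.01],"twist":[0,0,-44]},{"offset":[0.48,-0.395,0.015],"twist":[0,0,-48]},{"offset":[0.517,-0.425,0.02],"twist":[0,0,-52]},{"offset":[0.517,-0.425,0.03],"twist":[0,0,-52]},{"offset":[0.517,-0.425,0.03],"twist":[0,0,-52]},{"offset":[0.517,-0.425,0.03],"twist":[0,0,-52]}]' 0 30
python3 - <<'E'
from h import *
o=get_obs();im=get_image("wrist");cv2.imwrite("pics/w1.png",im[:,:,::-1].copy())
print(o["t"],o["tool_pos"],o["tool_rot"],o["contact_force"])
for n in("release_top","fence","drum"):
    for r in cut_out(n,"wrist")[:2]:print(n,r["confidence"],np.round(r["rect"],1))
E
```

```text
t: 2.7
tool_pos: [0.5517, -0.0509, 0.2015]
tool_rot: [2.606, 1.754, -0.0]
contact_force: [-0.2, 0.2, -0.4]
opening: -0.0001
grip_force: 0.0
2.7 [ 0.55171048 -0.05090199  0.20147291] [ 2.60609231e+00  1.75393489e+00 -1.36360266e-04] [-0.15486163  0.17161418 -0.35832781]
release_top 0.59 [280.1 191.7  36.4  39.8]
fence 0.7 [283.4 119.3 123.5 233.4]
drum 0.78 [283.  120.2 126.3 235.3]
```

View pics/w1.png

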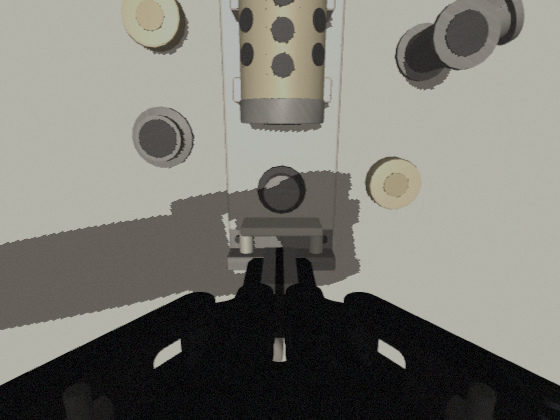

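The wrist view shows the button disc at (280,191), the fence at (282,227), the drum end at row 120 and the low plate at row 260. The slide axis is vertical in the picture, so the yaw is right.

Run:
```python
from h import *
o=get_obs();k=get_calibration("wrist");T=k["tool_from_camera"];M=R.from_rotvec(o["tool_rot"]).as_matrix()
def wr(u,v):
    d=np.linalg.inv(k["intrinsics"])@[u,v,1]*[1,-1,-1]
    return M@T[:3,3]+o["tool_pos"],M@T[:3,:3]@d
p,d=wr(280.1,191.7)
B=p+d*(.064-p[2])/d[2];print("button by wrist",B,"tool",M.T@(B-o["tool_pos"]))
for c,uv in(("top",(322.9,232.3)),("scene",(236.9,215.2))):
    q,e=ray(c,*uv);s=np.linalg.lstsq(np.c_[d,-e],q-p,rcond=None)[0];print(c,p+s[0]*d,q+s[1]*e)
p,d=wr(282,218);F=p+d*(.08-p[2])/d[2];print("fence back/top tool",M.T@(F-o["tool_pos"]))
p,d=wr(282,235);F=p+d*(.08-p[2])/d[2];print("fence2",M.T@(F-o["tool_pos"]))
print(np.degrees(np.arctan2(M[1,0],M[0,0])))
```

```text
button by wrist [ 0.55381827 -0.04738052  0.064     ] tool [0.00377921 0.00024959 0.13789399]
top [ 0.55140359 -0.05359972  0.03475199] [ 0.55099794 -0.05303701  0.03466582]
scene [ 0.55316126 -0.0490727   0.0560419 ] [ 0.55301716 -0.04984653  0.05621834]
fence back/top tool [-0.01502907  0.00180869  0.12189327]
fence2 [-0.03008429  0.00184275  0.12189153]
67.89723964548232
```

```bash
python3 -m crank '[{"offset":[0,0,0.04],"twist":[0,0,0]},{"offset":[0,0,0.08],"twist":[0,0,0]},{"offset":[0,0,0.11],"twist":[0,0,0]},{"offset":[0,0,0.13],"twist":[0,0,0]},{"offset":[0,0,0.135],"twist":[0,0,0]},{"offset":[0,0,0.138],"twist":[0,0,0]},{"offset":[0,0,0.14],"twist":[0,0,0]},{"offset":[0,0,0.142],"twist":[0,0,0]},{"offset":[0,0,0.142],"twist":[0,0,0]}]'
```

```text
t: 4.03
tool_pos: [0.5531, -0.0503, 0.0609]
tool_rot: [2.603, 1.755, 0.002]
contact_force: [-2.5, -0.1, 5.5]
opening: 0.0002
grip_force: 2.8
```

```bash
python3 -m crank '[{"offset":[0,0,0.002],"twist":[0,0,0]},{"offset":[0,0,0.004],"twist":[0,0,0]},{"offset":[0,0,0.006],"twist":[0,0,0]},{"offset":[0,0,0.006],"twist":[0,0,0]},{"offset":[0,0,0.006],"twist":[0,0,0]}]'
```

```text
t: 4.65
tool_pos: [0.5532, -0.0501, 0.0568]
tool_rot: [2.604, 1.756, 0.002]
contact_force: [-7.4, 1.1, 16.1]
opening: -0.0004
grip_force: 7.9
```

Run:
```python
from h import *
im=get_image("wrist");cv2.imwrite("pics/w2.png",im[:,:,::-1].copy())
```

```text
(no output)
```

View pics/w2.png

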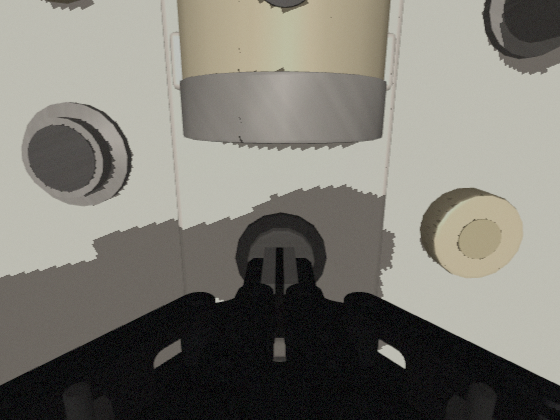

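The fingertips sit on the button near (280,255), and z = 0.0568 with 16 N means it has bottomed. I'll push forward along tool x.

```bash
python3 -m crank '[{"offset":[0.002,0,0.001],"twist":[0,0,0]},{"offset":[0.005,0,0.001],"twist":[0,0,0]},{"offset":[0.01,0,0.001],"twist":[0,0,0]},{"offset":[0.015,0,0.001],"twist":[0,0,0]},{"offset":[0.02,0,0.001],"twist":[0,0,0]},{"offset":[0.025,0,0.001],"twist":[0,0,0]},{"offset":[0.03,0,0.001],"twist":[0,0,0]},{"offset":[0.035,0,0.001],"twist":[0,0,0]},{"offset":[0.04,0,0.001],"twist":[0,0,0]},{"offset":[0.045,0,0.001],"twist":[0,0,0]},{"offset":[0.05,0,0.001],"twist":[0,0,0]},{"offset":[0.05,0,0.001],"twist":[0,0,0]}]'
python3 - <<'E'
from h import *
o=get_obs();M=R.from_rotvec(o["tool_rot"]).as_matrix();print("tool-axis force",M.T@o["contact_force"])
im=get_image("wrist");cv2.imwrite("pics/w3.png",im[:,:,::-1].copy())
E
```

```text
t: 6.2
tool_pos: [0.5727, -0.0026, 0.0568]
tool_rot: [2.604, 1.757, 0.005]
contact_force: [-8.0, 3.4, 18.3]
opening: 0.0002
grip_force: 9.3
tool-axis force [  0.15359375  -8.64016022 -18.27065838]
```

View pics/w3.png

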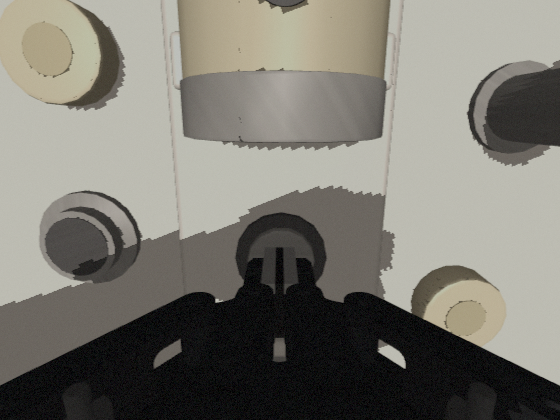

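The cradle rides with the fingers: the drum and button are unchanged in the picture while the bystanders have shifted. I'll keep pushing.

```bash
python3 -m crank '[{"offset":[0.003,0,0],"twist":[0,0,0]},{"offset":[0.008,0,0],"twist":[0,0,0]},{"offset":[0.013,0,0],"twist":[0,0,0]},{"offset":[0.018,0,0],"twist":[0,0,0]},{"offset":[0.023,0,0],"twist":[0,0,0]},{"offset":[0.028,0,0],"twist":[0,0,0]},{"offset":[0.033,0,0],"twist":[0,0,0]},{"offset":[0.038,0,0],"twist":[0,0,0]},{"offset":[0.043,0,0],"twist":[0,0,0]},{"offset":[0.048,0,0],"twist":[0,0,0]},{"offset":[0.05,0,0],"twist":[0,0,0]},{"offset":[0.05,0,0],"twist":[0,0,0]}]'
python3 - <<'E'
from h import *
o=get_obs();M=R.from_rotvec(o["tool_rot"]).as_matrix();print("tool-axis force",M.T@o["contact_force"])
im=get_image("top");cv2.imwrite("pics/t3.png",cv2.resize(im[120:290,140:400,::-1],None,fx=3,fy=3))
E
```

```text
t: 7.75
tool_pos: [0.5916, 0.0436, 0.0569]
tool_rot: [2.604, 1.756, 0.006]
contact_force: [-6.9, 2.9, 18.4]
opening: 0.0001
grip_force: 8.6
tool-axis force [  0.17141932  -7.42687298 -18.43573376]
```

View pics/t3.png

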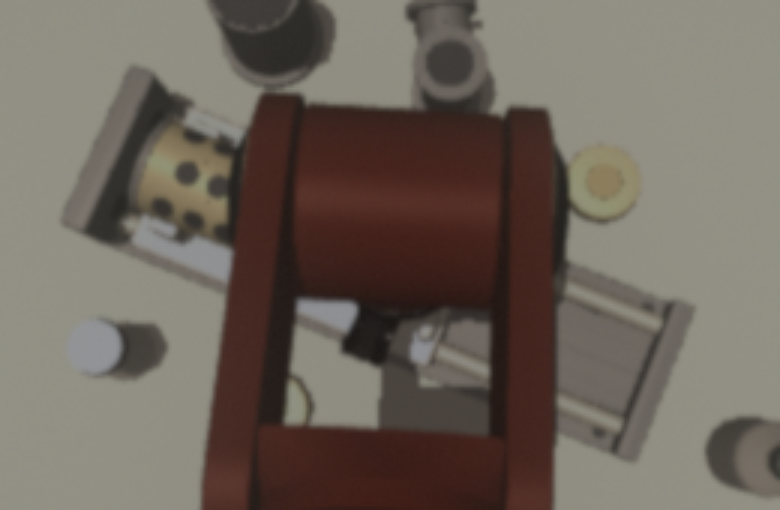

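The cradle is close to the stop: the drum end is near (140,165) and the plate near (120,150). I'll push on gently and watch the force.

```bash
python3 -m crank '[{"offset":[0.003,0,0],"twist":[0,0,0]},{"offset":[0.006,0,0],"twist":[0,0,0]},{"offset":[0.009,0,0],"twist":[0,0,0]},{"offset":[0.012,0,0],"twist":[0,0,0]},{"offset":[0.015,0,0],"twist":[0,0,0]},{"offset":[0.018,0,0],"twist":[0,0,0]},{"offset":[0.018,0,0],"twist":[0,0,0]}]'
python3 - <<'E'
from h import *
o=get_obs();M=R.from_rotvec(o["tool_rot"]).as_matrix();print("tool-axis force",M.T@o["contact_force"], M.T@(o["tool_pos"]-[.5916,.0436,.0569]))
E
```

```text
t: 8.68
tool_pos: [0.5981, 0.0595, 0.0568]
tool_rot: [2.603, 1.756, 0.003]
contact_force: [-8.2, -0.5, 18.1]
opening: 0.0
grip_force: 8.9
tool-axis force [ -3.48446095  -7.37476761 -18.08582823] [1.71840957e-02 2.07910027e-05 6.10063098e-05]
```

```bash
python3 -m crank '[{"offset":[0.001,0,0],"twist":[0,0,0]},{"offset":[0.002,0,0],"twist":[0,0,0]},{"offset":[0.003,0,0],"twist":[0,0,0]},{"offset":[0.004,0,0],"twist":[0,0,0]},{"offset":[0.004,0,0],"twist":[0,0,0]}]'
python3 - <<'E'
from h import *
o=get_obs();M=R.from_rotvec(o["tool_rot"]).as_matrix();print("tool-axis force",M.T@o["contact_force"], M.T@(o["tool_pos"]-[.5981,.0595,.0568]))
im=get_image("wrist");cv2.imwrite("pics/w4.png",im[:,:,::-1].copy())
E
```

```text
t: 9.3
tool_pos: [0.5985, 0.0601, 0.0568]
tool_rot: [2.6, 1.754, -0.007]
contact_force: [-12.1, -10.3, 20.9]
opening: -0.0002
grip_force: 10.4
tool-axis force [-14.26111088  -7.327905   -20.80739223] [ 7.01066904e-04  1.51389627e-04 -4.00431359e-06]
```

View pics/w4.png

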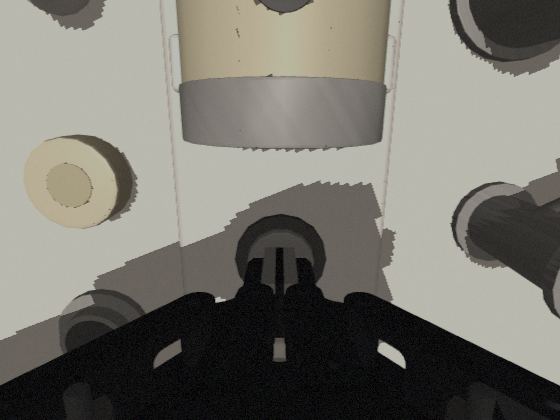

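It is against the stop: 14 N forward with no further motion, and the button is still bottomed under the fingers at (280,255). I'll lift straight up.

```bash
python3 -m crank '[{"offset":[0,0,-0.002],"twist":[0,0,0]},{"offset":[0,0,-0.005],"twist":[0,0,0]},{"offset":[0,0,-0.008],"twist":[0,0,0]},{"offset":[0,0,-0.012],"twist":[0,0,0]},{"offset":[-0.003,0,-0.02],"twist":[0,0,0]},{"offset":[-0.003,0,-0.05],"twist":[0,0,0]},{"offset":[-0.003,0,-0.09],"twist":[0,0,0]},{"offset":[-0.003,0,-0.13],"twist":[0,0,0]},{"offset":[-0.003,0,-0.145],"twist":[0,0,0]},{"offset":[-0.003,0,-0.145],"twist":[0,0,0]},{"offset":[-0.003,0,-0.145],"twist":[0,0,0]}]'
python3 - <<'E'
from h import *
im=get_image("wrist");a=im[:,:,::-1].copy()
cv2.imwrite("pics/w5.png",a)
k=get_calibration("wrist");o=get_obs();T=k["tool_from_camera"];M=R.from_rotvec(o["tool_rot"]).as_matrix()
for r in cut_out("release_top","wrist")[:1]:
    d=M@T[:3,:3]@(np.linalg.inv(k["intrinsics"])@[*r["rect"][:2],1]*[1,-1,-1]);p=M@T[:3,3]+o["tool_pos"]
    B=p+d*(.064-p[2])/d[2];print(r["confidence"],r["rect"],B,np.linalg.norm(B-[.5538,-.0474,.064]))
E
```

```text
t: 10.72
tool_pos: [0.5955, 0.0604, 0.1949]
tool_rot: [-2.603, -1.755, 0.005]
contact_force: [0.2, 0.0, -0.6]
opening: 0.0
grip_force: 0.0
0.85 [284.0, 195.8, 34.8, 37.5] [0.59885446 0.0608446  0.064     ] 0.11724673695808381
```

View pics/w5.png

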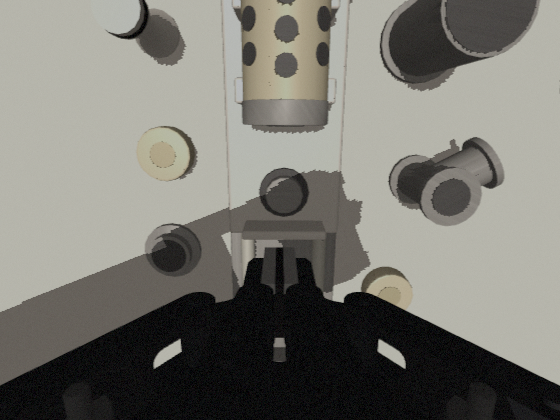

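The button is up at (284,192) and the cradle has moved 117 mm. I'll check the stop end once from the top camera.

Run:
```python
from h import *
im=get_image("top");cv2.imwrite("pics/t5.png",cv2.resize(im[130:230,150:283,::-1],None,fx=6,fy=6,interpolation=cv2.INTER_CUBIC))
```

```text
(no output)
```

View pics/t5.png

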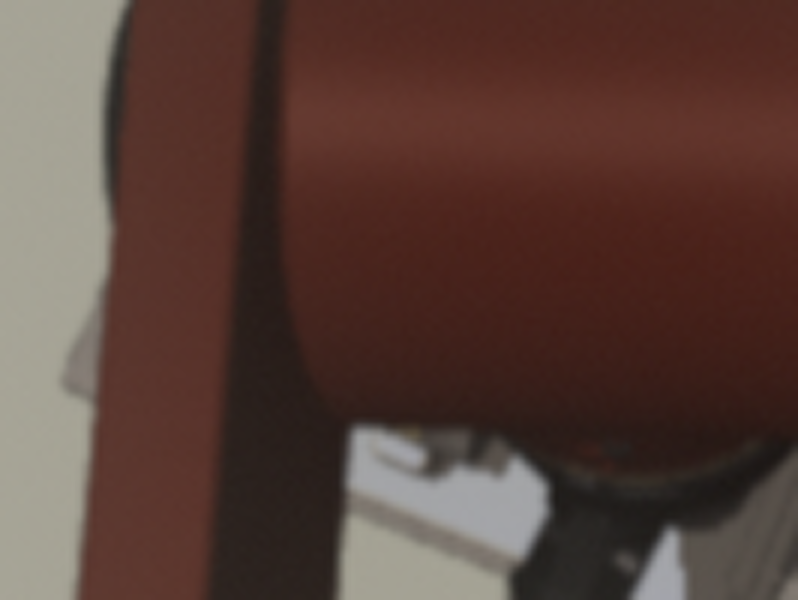

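The arm hides the stop end. The scene camera should see it.

Run:
```python
from h import *
im=get_image("scene");cv2.imwrite("pics/s6.png",cv2.resize(im[170:300,180:420,::-1],None,fx=3.3,fy=3.3,interpolation=cv2.INTER_CUBIC))
```

```text
(no output)
```

View pics/s6.png

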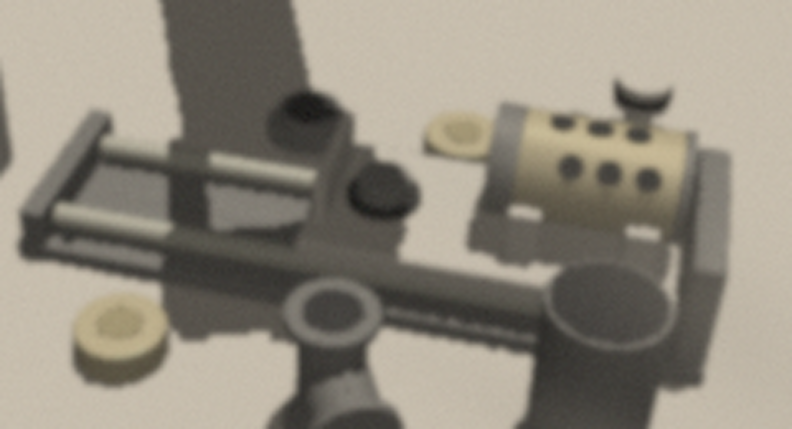

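The scene view shows the drum and deck end right against the stop plate at crop (695,170). The button is up at (383,190) and the bystanders are in place, so I'll hand in.

```bash
python3 -c "
from station import *
print(finish_job())"
```

```text
the job is handed in; nothing more can be done
None
```

The cradle was pushed fully home with the button held down, the button sprang back up, the arm is clear, and the job is handed in; no verdict came back.

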